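# Pantry shelf lights off

### The job

Leaving the pantry, switch off the shelf lights: push all three blue-headed toggles of their power strip well over towards the strip's black-banded end, for which one sweep of a closed fingertip along the row is enough. The other strip, with the red-headed toggles, feeds the freezer: do not touch it.

Things in the scene. Friction and masses are not known exactly. Their poses are not given: they have to be found in the camera images.
- light_strip: White power strip, fixed, three blue-headed toggles in a row, blue dashes beside. Origin: on the counter under the middle toggle; z up, y along the row to the black-banded (off) end. Housing 270 mm in y (centred), x -30 to 60 mm, top at 40 mm. Toggles at x = 0, y = -60, 0, 60 mm. A fingertip dragged along them to +y, its end 66 mm above the counter, throws each and passes over those already off.
- light_1 (a joint): First toggle, hinged -60 mm along y at the strip's top: 8 mm stem, 13 mm blue ball, centre 38 mm from hinge. 0 rad = on: leans 20 deg to -y, ball centre 13 mm to -y of the hinge, ball top 82 mm above the counter. 1.57 = off: leans 70 deg to +y, ball centre 36 mm to +y, ball top at 60 mm. No spring: stiff (1.5 N at the ball turns it), stays where left (starts 0 to 0.25); over 1.0 rad counts as off.
- light_2 (a joint): Middle toggle, hinged 0 mm along y at the strip's top: 8 mm stem, 13 mm blue ball, centre 38 mm from hinge. 0 rad = on: leans 20 deg to -y, ball centre 13 mm to -y of the hinge, ball top 82 mm above the counter. 1.57 = off: leans 70 deg to +y, ball centre 36 mm to +y, ball top at 60 mm. No spring: stiff (1.5 N at the ball turns it), stays where left (starts 0 to 0.25); over 1.0 rad counts as off.
- light_3 (a joint): Last toggle, hinged +60 mm along y at the strip's top: 8 mm stem, 13 mm blue ball, centre 38 mm from hinge. 0 rad = on: leans 20 deg to -y, ball centre 13 mm to -y of the hinge, ball top 82 mm above the counter. 1.57 = off: leans 70 deg to +y, ball centre 36 mm to +y, ball top at 60 mm. No spring: stiff (1.5 N at the ball turns it), stays where left (starts 0 to 0.25); over 1.0 rad counts as off.
- freezer_strip: The freezer's power strip, not to be touched: same sizes and axes, but with three red-headed toggles (on, tops 82 mm above the counter). Left or right of the light strip, at least 50 mm from it. Origin on the counter under its middle toggle.

How it is judged:
By the outcome, as a careful person would: the job done as asked, in the order asked, and still so for the second after the job is handed in, with the robot touching nothing.
It also fails if it takes over 32 s, if anything falls off the work surface, if the arm or the gripper's body presses on something with over 40 N, if the wrist force passes 120 N, or if a joint passes its speed limit or range.

### The arm

A 6-joint arm with a two-finger parallel gripper is mounted at the origin on the work surface. World frame = base frame: x ahead of the robot, y to its left, z up, the work surface at z = 0. Lengths are in m, angles in rad, forces in N, time in s.
With the tool pointing down it reaches from about 0.3 to 0.875 m from the base axis. Payload 6.4 kg.
Tool frame: the origin (TCP) lies midway between the tips of the shut fingers; the grasp point (between the pads) lies 19 mm behind it; z points along the fingers, y is the line along which they close (so a half turn about z gives the same grasp; the last joint's range is limited). The gripper opens to 85 mm and grips with 20 to 120 N. Pads are 22 mm wide; open, the fingers measure 114 mm over their backs; the gripper's body (76 mm by 85 mm) begins 54 mm behind the grasp point. The pads swing forward as they close: fully open they stand 13 mm farther back than shut.
Start: joints at [-1.43, 0.181, 1.607, -0, 1.354, -0.206], TCP at [0.195, -0.541, 0.231] pointing down, gripper open.
Joint ranges: [-2.99, 2.99], [-0.89, 2.07], [0.3, 2.58], [-1.14, 4.28], [0, 2.63], [-3.12, 3.12]. Speed limits (rad/s): [2.57, 2.57, 3.01, 3.14, 3.14, 3.14].

### API

Orientations are given as a unit quaternion [w, x, y, z].
In Python, from bench import sensors, vision, ctrl gives the robot as it stands.
- The arm moves only by the tool carry_out, never from a script. Its argument "deltas" is text: rows parted by semicolons, each of 7 numbers parted by spaces: the shift along the tool's x, y, z in mm, then the turn, a rotation vector about the tool's x, y, z in rad, then the closure, from 0 (fully open) to 1 (shut). In form: tx ty tz ax ay az claw; .... A call has 1 to 12 rows; each row is the pose to reach, as a shift and turn from the pose commanded when the call began, along the tool's axes at that moment; what a row does not reach only later rows make up. A row lasts 1/8 s, in which the tool goes at most 62.5 mm and 10.7 degrees, less where a joint would pass 70% of its speed; a pose out of reach is approached as far as the arm can. A call with a gripper value outside its range is refused whole. The fingers move at their own pace and stop on an object; the grip force is fixed at half the most. Time passes only in rows, so rows that repeat a pose let the fingers close. It gives the time, the measured TCP pose, the force, the opening and the grip force at its end, in the units of the state.
- sensors.get_obs(): the state, without advancing time (a new reading comes with each control period).
- vision.camera(name): name is "side" or "top"; returns the picture (480x640x3 uint8, blue, green, red); there is no depth.
- vision.camera_model(name): a dict with "K" (3x3 intrinsics, pixels), "k1" (the pictures are not rectified: a ray, as slopes to the right and down, at radius r is drawn at 1 + k1 r^2 times it, then the intrinsics apply), "extrinsics" (4x4, takes a point from world to camera coordinates). Camera axes: x right, y down, z forward; pixel columns grow to the right and rows downward; lengths in m; the calibration is good to about 2 mm. A picture is of the moment at which its call begins. camera_model takes no time and is no camera call.
- ctrl.hand_in(): hands the job in; it is judged then, once.
The state is a dict: "time_s": time; "q": joint angles; "dq": joint speeds; "joint_efforts": joint torques, N m; "eef_pos": TCP position; "eef_rot": TCP orientation; "wrist_force": force on the tool from outside, world axes, zero at the start; "torque": the same for the moment, N m; "opening": opening from 0.0 (shut) to 1.0 (fully open); "grasp_force": force on a finger pad.
Only numpy, scipy, OpenCV 4.12 (cv2) and the standard library are available. Lean on these libraries where they do the work, as an engineer would, in place of code of your own. Each camera call takes 0.05 s, during which the arm holds its last target. There are 200 camera calls.

## Working session

There is one attempt and no reset: what is moved stays moved. The work goes in short steps, Python scripts to look and compute and a tool call to move; the robot and the scene stay as the last step left them, time stands still between calls to the robot, and variables do not carry over. Pictures are saved under pics/ and viewed, at most 10 in all, crops included, and the job is handed in when it is done.

Besides the shell and the picture viewer there is one more tool, called after "Emit:" by a JSON object that holds its "op" and its "data", one argument or row to a line. carry_out: Moves the arm, as the interface text tells. Its arguments: {"type":"object","properties":{"deltas":{"type":"string"}},"required":["deltas"]}

```bash
mkdir -p pics
python3 - <<'E'
from bench import sensors, vision
import cv2
for n in("top","side"):
    cv2.imwrite(f"pics/{n}0.png",vision.camera(n)); m=vision.camera_model(n); print(n,m)
o=sensors.get_obs(); print(o["time_s"],o["eef_pos"],o["eef_rot"],o["opening"])
E
```

```text
top {'K': array([[521.24789393,   0.        , 307.72081419],
       [  0.        , 521.24789393, 246.53157366],
       [  0.        ,   0.        ,   1.        ]]), 'k1': 0.023270509607716764, 'extrinsics': array([[-0.02997844, -0.9995404 ,  0.00450424,  0.0137073 ],
       [-0.97715402,  0.02835785, -0.21063204,  0.53188522],
       [ 0.21040751, -0.01071575, -0.97755504,  0.80586772],
       [ 0.        ,  0.        ,  0.        ,  1.        ]])}
side {'K': array([[495.42591965,   0.        , 321.51009567],
       [  0.        , 495.42591965, 233.15776336],
       [  0.        ,   0.        ,   1.        ]]), 'k1': 0.04835066512595557, 'extrinsics': array([[ 0.93047911, -0.36566924, -0.02224041, -0.48896333],
       [-0.25555537, -0.60438924, -0.75458936,  0.19567642],
       [ 0.26248825,  0.70781329, -0.6558203 ,  0.74960267],
       [ 0.        ,  0.        ,  0.        ,  1.        ]])}
0.1 [ 0.19535478 -0.54026527  0.23043973] [-8.10387348e-04  9.85006529e-01  1.72515161e-01  1.26398928e-05] 1.0016163741481083
```

View pics/top0.png

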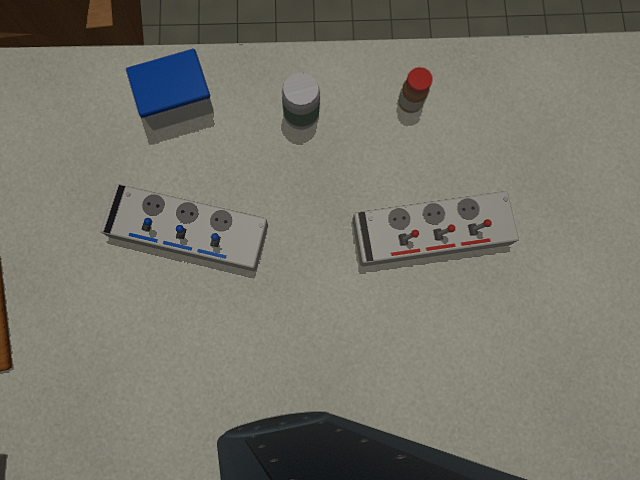

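View pics/side0.png

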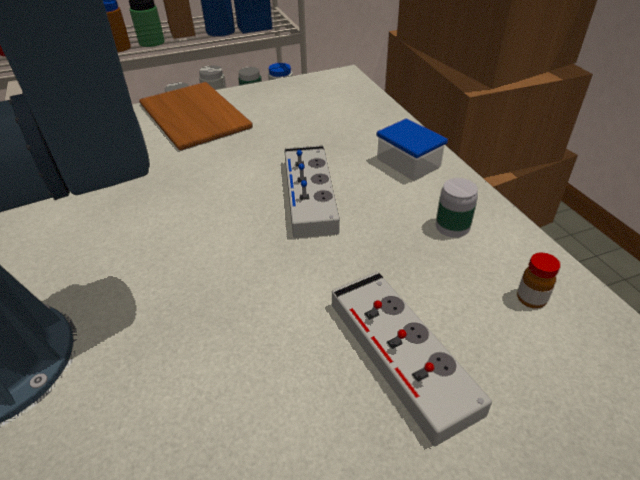

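The top picture shows the light strip on the left: blue balls near (147,222), (180,229) and (215,239), black band at the left end (113,210). The freezer strip is on the right, its balls at about (415,234) to (487,223). In the side picture the blue balls are at about (299,153), (301,167) and (304,182).

```bash
cat > h.py <<'E'
import numpy as np, cv2
from bench import vision
def und(n,p):
    m=vision.camera_model(n); d=np.array([m["k1"],0,0,0.])
    return cv2.undistortPoints(np.array(p,float).reshape(-1,1,2),m["K"],d).reshape(-1,2),m["extrinsics"]
def at_z(n,p,z):
    s,E=und(n,p); R,t=E[:3,:3],E[:3,3]; c=-R.T@t
    d=np.c_[s,np.ones(len(s))]@R
    return c+d*((z-c[2])/d[:,2])[:,None]
def tri(a,b):
    s,E=und("top",a); u,F=und("side",b)
    X=cv2.triangulatePoints(E[:3],F[:3],s.T,u.T); return (X[:3]/X[3]).T
def blobs(img,box,lo,hi):
    x0,y0,x1,y1=box; h=cv2.cvtColor(img[y0:y1,x0:x1],cv2.COLOR_BGR2HSV)
    n,_,st,c=cv2.connectedComponentsWithStats(cv2.inRange(h,lo,hi))
    return [(np.round(c[i]+[x0,y0],1),st[i,2:]) for i in range(1,n) if st[i,4]>8]
E
python3 - <<'E'
from h import *
np.set_printoptions(precision=4,suppress=True)
T=cv2.imread("pics/top0.png");S=cv2.imread("pics/side0.png")
for b in blobs(T,(100,180,275,275),(105,120,40),(125,255,255)): print("T",b)
for b in blobs(S,(280,145,345,240),(105,120,40),(125,255,255)): print("S",b)
cv2.imwrite("pics/c.png",np.hstack([cv2.resize(T[175:285,95:275],None,fx=4,fy=4)[:, :720]]))
E
```

```text
T (array([147.2, 221.1]), array([ 8,  7, 44], dtype=int32))
T (array([179.4, 228.5]), array([ 8,  8, 50], dtype=int32))
T (array([143. , 237.2]), array([ 29,  10, 100], dtype=int32))
T (array([214.5, 236.4]), array([ 8,  8, 45], dtype=int32))
T (array([177. , 245.2]), array([ 29,  10, 103], dtype=int32))
T (array([211.1, 253.2]), array([29,  9, 98], dtype=int32))
S (array([298.8, 151.8]), array([ 5,  7, 26], dtype=int32))
S (array([289.1, 164.6]), array([ 4, 12, 27], dtype=int32))
S (array([300.9, 165.8]), array([ 6,  7, 29], dtype=int32))
S (array([291. , 180.9]), array([ 3, 13, 30], dtype=int32))
S (array([303.4, 182.8]), array([ 6,  7, 33], dtype=int32))
S (array([293. , 198.1]), array([ 3, 15, 36], dtype=int32))
```

View pics/c.png

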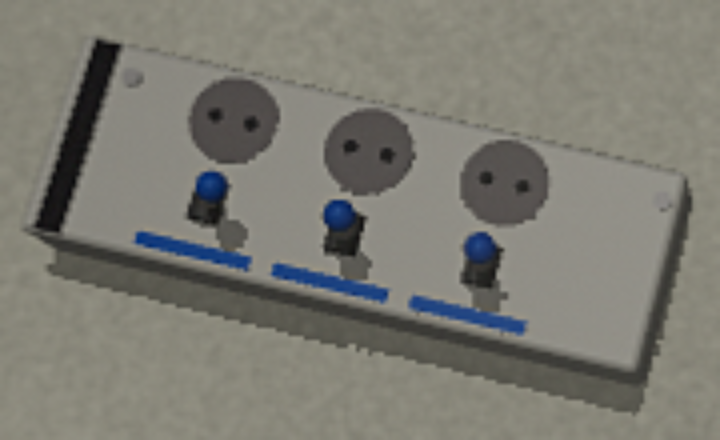

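The crop shows the top face's corners at full-picture pixels (118.7,184.5), (102,232.5), (266.2,218.7) and (254.5,268.2). The balls match the detected centroids.

Run:
```python
from h import *
from scipy.spatial.transform import Rotation as Ro
np.set_printoptions(precision=4,suppress=True)
C=at_z("top",[(118.7,184.5),(102,232.5),(266.2,218.7),(254.5,268.2)],.04)
print(C, "sizes",np.linalg.norm(C[0]-C[1]),np.linalg.norm(C[2]-C[3]),np.linalg.norm(C[0]-C[2]),np.linalg.norm(C[1]-C[3]))
D=at_z("top",[(143,237.2),(177,245.2),(211.1,253.2)],.04); print("dash",D)
B=tri([(147.2,221.1),(179.4,228.5),(214.5,236.4)],[(298.8,151.8),(300.9,165.8),(303.4,182.8)]); print("balls",B)
y=(C[0]-C[2])/2+(C[1]-C[3])/2; y/=np.linalg.norm(y); x=np.array([y[1],-y[0],0])
o=C.mean(0)-.015*x; o[2]=0; yaw=np.arctan2(-y[0],y[1]) 
yd=D[0]-D[2]; print("yaw",yaw,np.arctan2(-yd[0],yd[1]),"o",o,"x",x,"y",y)
for P in (D,B): print(np.c_[(P-o)@x,(P-o)@y,P[:,2]])
from bench import sensors; s=sensors.get_obs(); p=s["eef_pos"]; q=s["eef_rot"]; R=Ro.from_quat(q,scalar_first=True).as_matrix(); print(R)
R2=Ro.from_rotvec([0,0,yaw]).as_matrix()
for f in (np.diag([1,-1,-1]),np.diag([-1,1,-1])): print("turn",Ro.from_matrix(R.T@R2@f).as_rotvec())
F=at_z("top",[(355,215),(366,270),(507,192),(517,243)],.04); print("freezer",F)
```

```text
[[0.6544 0.3201 0.04  ]
 [0.5699 0.3442 0.04  ]
 [0.5862 0.0672 0.04  ]
 [0.5012 0.0878 0.04  ]] sizes 0.08780954472631189 0.0875185020756786 0.26189668222031337 0.2654123238790154
dash [[0.5598 0.2752 0.04  ]
 [0.5443 0.2178 0.04  ]
 [0.5289 0.1604 0.04  ]]
balls [[0.5768 0.2562 0.082 ]
 [0.5628 0.204  0.0828]
 [0.548  0.1476 0.0824]]
yaw -0.26252778371593477 -0.263074537433536 o [0.5634 0.2087 0.    ] x [ 0.9657 -0.2595  0.    ] y [0.2595 0.9657 0.    ]
[[-0.0208  0.0633  0.04  ]
 [-0.0208  0.0038  0.04  ]
 [-0.0208 -0.0556  0.04  ]]
[[ 0.0006  0.0494  0.082 ]
 [ 0.0006 -0.0047  0.0828]
 [ 0.0009 -0.063   0.0824]]
[[ 0.9405  0.3399 -0.0003]
 [ 0.3399 -0.9405  0.0016]
 [ 0.0003 -0.0016 -1.    ]]
turn [-0.0016  0.0002  0.6093]
turn [-0.0002 -0.0021 -2.5323]
freezer [[ 0.5884 -0.0846  0.04  ]
 [ 0.4927 -0.0983  0.04  ]
 [ 0.6217 -0.3482  0.04  ]
 [ 0.5315 -0.3552  0.04  ]]
```

```bash
cat >> h.py <<'E'
from bench import sensors
from scipy.spatial.transform import Rotation as Ro
y=np.array([.2595,.9657,0]); x=np.array([.9657,-.2595,0]); o=np.array([.5642,.2116,0])
def shift(sx,sy,sz):
    s=sensors.get_obs(); R=Ro.from_quat(s["eef_rot"],scalar_first=True).as_matrix()
    f=np.c_[y,x,[0,0,-1]]
    return np.round(1000*R.T@(o+x*sx+y*sy+[0,0,sz]-s["eef_pos"]),1),np.round(Ro.from_matrix(R.T@f).as_rotvec(),4)
E
python3 -c "
from h import *
print(shift(.0005,-.12,.15),shift(.0005,-.12,.066))"
```

```text
(array([ 534.1, -482.9,   81.4]), array([-0.0013, -0.001 , -0.9615])) (array([ 534.1, -482.8,  165.4]), array([-0.0013, -0.001 , -0.9615]))
```

Emit:
{"op": "carry_out", "data": {
  "deltas": "45 -40 0 0 0 -0.08 1; 90 -80 0 0 0 -0.16 1; 135 -121 0 0 0 -0.24 1; 180 -161 0 0 0 -0.32 1; 225 -201 10 0 0 -0.40 1; 270 -241 20 0 0 -0.48 1; 315 -282 30 0 0 -0.56 1; 360 -322 40 0 0 -0.64 1; 405 -362 50 0 0 -0.72 1; 450 -402 60 0 0 -0.80 1; 495 -443 70 0 0 -0.88 1; 534 -483 81 -0.001 -0.001 -0.9615 1"
}}

```text
time_s: 1.6
eef_pos: [0.5342, 0.097, 0.1498]
eef_rot: [0.001, 0.793, 0.61, -0.0]
wrist_force: [1.3, -0.9, 0.4]
opening: 0.005
grasp_force: 0.0
```

```bash
python3 -c "
from h import *
print(sensors.get_obs()['eef_pos'],sensors.get_obs()['opening'],shift(.0005,-.12,.066))"
```

```text
[0.53416674 0.09704857 0.14977588] 0.004928268303234578 (array([-1.5, -0.3, 83.8]), array([0.0006, 0.0014, 0.0032]))
```

Emit:
{"op": "carry_out", "data": {
  "deltas": "-1 0 20 0 0 0 1; -1 0 40 0 0 0 1; -1 0 60 0 0 0 1; -1 0 78 0 0 0 1; -1 0 84 0 0 0 1; -1 0 84 0 0 0 1; -1 0 84 0 0 0 1"
}}

```text
time_s: 2.48
eef_pos: [0.5339, 0.0938, 0.0671]
eef_rot: [0.001, 0.794, 0.608, 0.0]
wrist_force: [-0.3, -1.1, -0.5]
opening: -0.001
grasp_force: 0.0
```

```bash
python3 -c "
from h import *
T=vision.camera('top');S=vision.camera('side')
a=cv2.resize(T[160:290,90:290],None,fx=3,fy=3);b=cv2.resize(S[130:260,270:350],(0,0),fx=3,fy=3)
cv2.imwrite('pics/d.png',np.hstack([a[:, :560],b]))
print(shift(.0005,-.12,.066),shift(.0005,.125,.066))"
```

```text
(array([ 1.6, -0.8,  1.1]), array([ 0.0019,  0.0009, -0.    ])) (array([246.6,  -0.8,   0.9]), array([ 0.0019,  0.0009, -0.    ]))
```

View pics/d.png

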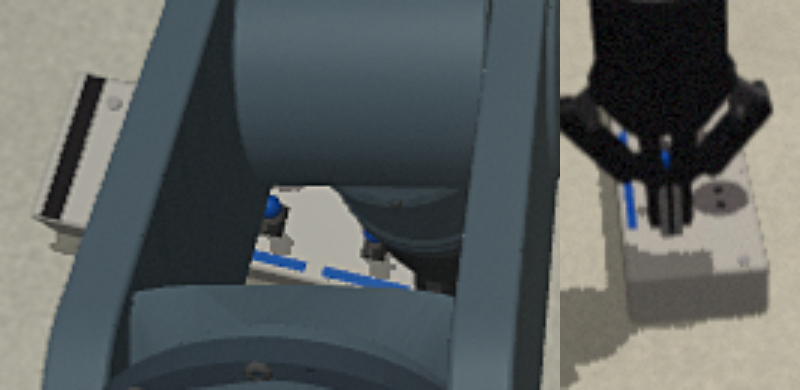

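The side crop shows the shut fingertip standing over the strip at crop (670,215), in line with the blue balls at (667,160). I'll sweep now.

Emit:
{"op": "carry_out", "data": {
  "deltas": "15 -1 1 0.002 0.001 0 1; 30 -1 1 0.002 0.001 0 1; 45 -1 1 0.002 0.001 0 1; 60 -1 1 0.002 0.001 0 1; 75 -1 1 0.002 0.001 0 1; 90 -1 1 0.002 0.001 0 1; 105 -1 1 0.002 0.001 0 1; 120 -1 1 0.002 0.001 0 1; 125 -1 1 0.002 0.001 0 1; 125 -1 1 0.002 0.001 0 1"
}}

```text
time_s: 3.82
eef_pos: [0.5647, 0.2154, 0.065]
eef_rot: [-0.001, 0.793, 0.609, -0.0]
wrist_force: [-1.1, 0.2, -0.2]
opening: 0.001
grasp_force: 0.0
```

```bash
python3 -c "
from h import *
print(shift(.0005,.125,.066))"
```

```text
(array([121.2,   1. ,  -1. ]), array([-0.0017, -0.0001,  0.0004]))
```

Emit:
{"op": "carry_out", "data": {
  "deltas": "15 0 0 0 0 0 1; 30 0 0 0 0 0 1; 45 0 0 0 0 0 1; 60 0 0 0 0 0 1; 75 0 0 0 0 0 1; 90 0 0 0 0 0 1; 105 0 0 0 0 0 1; 118 0 0 0 0 0 1; 124 0 0 0 0 0 1; 124 0 0 0 0 0 1; 124 0 -40 0 0 0 1; 124 0 -90 0 0 0 1"
}}

```text
time_s: 5.32
eef_pos: [0.5959, 0.3336, 0.1543]
eef_rot: [-0.001, 0.794, 0.608, -0.003]
wrist_force: [0.3, -0.1, -0.6]
opening: 0.002
grasp_force: 0.0
```

Emit:
{"op": "carry_out", "data": {
  "deltas": "0 0 -40 0 0 0 1; 40 0 -60 0 0 0 1; 80 0 -60 0 0 0 1; 120 0 -60 0 0 0 1; 160 -20 -60 0 0 0 1; 180 -60 -60 0 0 0 1; 180 -100 -60 0 0 0 1; 180 -100 -60 0 0 0 1"
}}

```text
time_s: 6.32
eef_pos: [0.5442, 0.5357, 0.2152]
eef_rot: [-0.001, 0.793, 0.61, -0.001]
wrist_force: [0.6, 0.2, -0.1]
opening: -0.002
grasp_force: 0.0
```

```bash
python3 -c "
from h import *
T=vision.camera('top');S=vision.camera('side')
a=cv2.resize(T[160:290,90:275],None,fx=3,fy=3);b=cv2.resize(S[130:260,270:350],(0,0),fx=3,fy=3)
cv2.imwrite('pics/e.png',np.hstack([a,b]))
print(sensors.get_obs()['eef_pos'])
t=blobs(T,(100,180,275,275),(105,120,40),(125,255,255));s=blobs(S,(280,145,345,240),(105,120,40),(125,255,255))
print(t,s)
t0=cv2.imread('pics/top0.png'); print('freezer diff',cv2.absdiff(T,t0)[185:275,350:525].max())"
```

```text
[0.54747754 0.53405191 0.21544325]
[(array([123.8, 217.7]), array([ 7,  7, 39], dtype=int32)), (array([158.8, 225.8]), array([ 8,  8, 45], dtype=int32)), (array([193.9, 233.9]), array([ 7,  7, 41], dtype=int32)), (array([143. , 237.2]), array([ 29,  10, 101], dtype=int32)), (array([177. , 245.2]), array([ 29,  10, 103], dtype=int32)), (array([211.1, 253.2]), array([29,  9, 98], dtype=int32))] [(array([297.5, 147.9]), array([ 6,  4, 16], dtype=int32)), (array([289.2, 164.5]), array([ 4, 12, 28], dtype=int32)), (array([299.7, 162.8]), array([ 6,  4, 20], dtype=int32)), (array([291. , 180.9]), array([ 3, 13, 30], dtype=int32)), (array([302.1, 178.9]), array([ 7,  5, 24], dtype=int32)), (array([293. , 198.1]), array([ 3, 15, 36], dtype=int32))]
freezer diff 8
```

View pics/e.png

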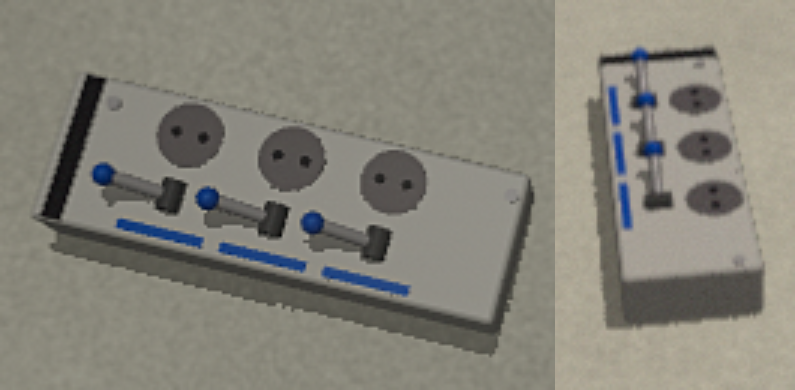

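The crop shows all three blue toggles lying well over towards the black band, with balls at crop (103,174), (208,198) and (312,223). The freezer strip is unchanged and the arm is clear.

```bash
python3 -c "
from bench import ctrl
print(ctrl.hand_in())"
```

```text
the job is handed in; nothing more can be done
None
```

All three blue-headed toggles are thrown well over to the black-banded end, the freezer strip was not touched, and the job was handed in at about 6.5 s of the 32 s allowed.

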